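# Uncap the inspection lens and open its aperture ring to the stop

### The arm

A 7-joint arm with a two-finger parallel gripper is mounted at the origin on a cart in front of the work surface, level with it; the furniture and walls round the work are solid. World frame = base frame: x ahead of the robot, y to its left, z up, the work surface at z = 0. Lengths are in m, angles in rad, forces in N, time in s.
With the tool pointing down it reaches from about 0.35 to 0.9 m from the base axis. Payload 8.1 kg.
Tool frame: the origin (TCP) lies midway between the tips of the shut fingers; the grasp point (between the pads) lies 19 mm behind it; z points along the fingers, y is the line along which they close (so a half turn about z gives the same grasp; the last joint's range is limited). The gripper opens to 85 mm and grips with 20 to 120 N. Pads are 22 mm wide; open, the fingers measure 114 mm over their backs; the gripper's body (76 mm by 85 mm) begins 54 mm behind the grasp point. The pads swing forward as they close: fully open they stand 13 mm farther back than shut.
Start: joints at [1.148, 0.434, 0.025, 1.573, -0.012, 1.134, -0.075], TCP at [0.196, -0.593, 0.231] pointing down, gripper open.
Joint ranges: [-2.62, 2.62], [-0.44, 2.09], [-1.27, 1.32], [0.08, 2.57], [-1.32, 4.46], [0.12, 2], [-2.74, 2.74]. Speed limits (rad/s): [2.22, 2.22, 3.01, 3.01, 3.14, 3.14, 3.14].

### API

Orientations are given as a unit quaternion [x, y, z, w].
In Python, from station import manip, eyes gives the robot as it stands.
- The arm moves only by the tool send_rows, never from a script. Its argument "rows" is a list of rows, each a list of 5 numbers: the finger opening in cm, from 0 to 8.54, then the shift along the tool's x, y, z in cm, then the turn about the tool's z in rad. A call has 1 to 12 rows; each row shifts and turns the commanded pose from where the row before left it, along the tool's axes as they then stand; what a row does not reach is not made up. A row lasts 1/10 s, in which the tool goes at most 50 mm and 8.59 degrees, less where a joint would pass 70% of its speed; a pose out of reach is approached as far as the arm can. A call with a gripper value outside its range is refused whole. The fingers move at their own pace and stop on an object; "force" is the grip in N (left out, the last holds). Time passes only in rows, so rows that do not move let the fingers close. It gives the time, the measured TCP pose, the force, the opening and the grip force at its end, in the units of the state.
- manip.sense(): the state, without advancing time (a new reading comes with each control period).
- eyes.read_camera(name): name is "scene" or "side" or "wrist"; returns a dict with "color" (384x512x3 uint8, red, green, blue), "z_map" (384x512 float32, m along the optical axis (not along the pixel's ray), 0 where there is no reading), "K" (3x3 intrinsics, pixels), "D" ([k1, k2, p1, p2, k3] as OpenCV has them; the pictures are not rectified), "position" and "attitude" of the camera in the world; the wrist camera has in their place "T_tool_cam" (4x4, takes a point from camera to tool coordinates, whose origin is the TCP and whose axes are the flange's). Camera axes: x right, y down, z forward; pixel columns grow to the right and rows downward; lengths in m; the calibration is good to about 2 mm. A picture is of the moment at which its call begins: read the wrist's pose just before it.
- manip.close_job(): hands the job in; it is judged then, once.
The state is a dict: "t": time; "q": joint angles; "joint_velocities": joint speeds; "joint_torque": joint torques, N m; "position": TCP position; "tcp_rot": TCP orientation; "contact_force": force on the tool from outside, world axes, zero at the start; "torque": the same for the moment, N m; "grip_width": finger opening in m; "grip_force": force on a finger pad.
Only numpy, scipy, OpenCV 4.12 (cv2) and the standard library are available. Lean on these libraries where they do the work, as an engineer would, in place of code of your own. Each camera call takes 0.05 s, during which the arm holds its last target. There are 200 camera calls.

### The job

Take the red cap off the upward-looking inspection camera and set it down on the blue notebook, flat and open side down. Then turn the slim silver aperture ring on the lens counter-clockwise (seen from above) until it comes up firmly against its inner stop, feeling for it so that the stop is not forced, and leave the ring there. The black focus ring below it and the black front ring above it must not be touched, and the small things standing round about must stay where they are.

Things in the scene. Friction and masses are not known exactly. Their poses are not given: they have to be found in the camera images.
- inspection_camera: Blue camera on a 100 x 100 mm plate, fixed to the bench, lens pointing straight up. Origin: centre of the plate's underside, on the lens axis; z up. Heights above it in mm: plate 0-6, blue body (78 x 78) 6-46, steel flange (diameter 54) 46-54, black focus ring 54-72, silver aperture ring 74.5-86.5, black front ring 87.5-99.5, cap on the lens 88-104.5.
- focus_ring: Fixed black ribbed ring of the lens, diameter 70 mm, 18 mm high, just below the aperture ring and 7 mm proud of it all round. Origin: centre of its underside. Its upper face is 2.5 mm below the aperture ring, so fingertips must stop above it. The robot may not press on it with more than 3 N.
- front_ring: Fixed black front ring of the lens with the glass, diameter 44 mm, 12 mm high, just above the aperture ring and 6 mm inside its rim. Origin: centre of its underside. No part of the robot may press on it with more than 3 N.
- aperture_mid (a point): Centre of the aperture ring, on the lens axis at mid height (80.5 mm above the bench). The ring is silver, knurled, diameter 56 mm, 12 mm high, and can be gripped across any diameter from above once the cap is off. It carries a small orange dot on its upper face.
- aperture_ring (a joint): Ring angle, rad, growing counter-clockwise from above; starts at 0 to 0.3. Friction 0.12 N m; it stays where left. Somewhere between 0.6 and 1.3 (varies, not visible) it meets a sprung inner stop, then the torque rises about 9 N m per rad. A total twist of 0.35 to 0.6 N m held half a second is firm; over 0.75 N m forces the stop. Let go, it springs back 1 to 3 degrees to rest at the stop.
- lens_cap: Loose red slip-on lens cap with a white disc on top, outer diameter 54 mm, 16.5 mm high, top 5 mm thick, about 40 g, sitting loosely (2 mm play) over the front ring, open side down. Origin: centre of its lower rim, z up through its closed top. On the lens its rim is 1.5 mm above the aperture ring.
- notebook: Flat dark blue notebook lying on the bench, fixed, 210 mm along its x, 152 mm along its y, 14 mm thick. Origin: centre of its underside.
- sensor_box: Bystander: loose white box, 55 x 75 x 32 mm. Origin: centre of its underside.
- solder_spool: Bystander: loose blue spool, diameter 52 mm, 45 mm high. Origin: centre of its underside.
- beaker: Bystander: loose clear beaker, diameter 74 mm, 94 mm high. Origin: centre of its underside.
Not all that is in view belongs to the job. What is shaped like the lens_cap but yellow is not meant.

How it is judged:
On the way, in this order (a step that is already met when the one before it is completed fails the run):
1. the cap lies flat and open side down on the notebook and has been let go (contact force between lens_cap and notebook above 0.05 N and angle between lens_cap's own z axis and vertical below 0.1 rad and contact force between the fingers and lens_cap below 0.05 N and linear speed of lens_cap below 0.03 m/s), for 0.2 s.
2. the aperture ring is turned firmly against its inner stop (at least 7 N at the stop, about 0.3 N m of twist) (contact force between ring_lug and stop_tab above 7 N), for 0.2 s.
At the end, for the whole second after the job is handed in: The aperture ring is at rest within 4 degrees of its inner stop, and the cap lies flat (within 6 degrees), open side down, on the notebook (distance between ring_lug and stop_tab below 0.008 m and value of joint aperture_ring above 0.5 rad and velocity of joint aperture_ring below 0.05 rad/s and contact force between lens_cap and notebook above 0.05 N and angle between lens_cap's own z axis and vertical below 0.1 rad and linear speed of lens_cap below 0.02 m/s); the robot touches nothing.
It fails at once if the inner stop is forced (more than 26 N at the stop, about 0.8 N m of twist) (contact force between ring_lug and stop_tab above 26 N).
It fails at once if the robot presses on the fixed focus ring (over 3 N) (contact force between any of the fingers, the arm and focus_ring above 3 N).
It fails at once if the robot presses on the fixed front ring (over 3 N) (contact force between any of the fingers, the arm and front_ring above 3 N).
It fails at once if a bystander is moved by more than 25 mm (distance of any of sensor_box, solder_spool, beaker from where it was at the start of the episode above 0.025 m).
It also fails if it takes over 64 s, if anything falls off the work surface, if the arm or the gripper's body presses on something with over 40 N, if the wrist force passes 120 N, or if a joint passes its speed limit or range.

## Working session

There is one attempt and no reset: what is moved stays moved. The work goes in short steps, Python scripts to look and compute and a tool call to move; the robot and the scene stay as the last step left them, time stands still between calls to the robot, and variables do not carry over. Pictures are saved under pics/ and viewed, at most 10 in all, crops included, and the job is handed in when it is done.

Besides the shell and the picture viewer there is one more tool, called after "Call:" by a JSON object that holds its "api" and its "payload". send_rows: Moves the arm, as the interface text tells. Its arguments: {"type":"object","properties":{"rows":{"type":"array","items":{"type":"array","items":{"type":"number"}}},"force":{"type":"number"}},"required":["rows"]}

```bash
mkdir -p pics; ls; cat > h.py <<'E'
import numpy as np,cv2
from scipy.spatial.transform import Rotation as R
from station import manip,eyes
def cam(n):
    s=manip.sense(); c=eyes.read_camera(n)
    if 'T_tool_cam' in c:
        T=np.eye(4);T[:3,:3]=R.from_quat(s['tcp_rot']).as_matrix();T[:3,3]=s['position'];T=T@np.array(c['T_tool_cam'])
    else:
        T=np.eye(4);a=np.array(c['attitude']);T[:3,:3]=a if a.shape==(3,3) else R.from_quat(a).as_matrix();T[:3,3]=c['position']
    c['T']=T;return c
def cloud(c):
    z=c['z_map'];h,w=z.shape;u,v=np.meshgrid(np.arange(w),np.arange(h))
    p=cv2.undistortPoints(np.stack([u,v],-1).reshape(-1,1,2).astype(np.float64),np.array(c['K']),np.array(c['D'],float)).reshape(h,w,2)
    P=np.dstack([p[...,0]*z,p[...,1]*z,z]);W=P@c['T'][:3,:3].T+c['T'][:3,3];W[z==0]=np.nan;return W
E
python3 - <<'E'
from h import *
s=manip.sense();print({k:np.round(v,3) for k,v in s.items()})
for n in('scene','side','wrist'):
    c=cam(n);np.savez('pics/%s0.npz'%n,**{k:np.array(v) for k,v in c.items()})
    print(n,np.round(c['T'],3).tolist(),c['K'][0][0] if not hasattr(c['K'],'shape') else c['K'][0,0])
a=[cv2.cvtColor(np.load('pics/%s0.npz'%n)['color'],cv2.COLOR_RGB2BGR) for n in('scene','side')]
cv2.imwrite('pics/a.png',a[0]);cv2.imwrite('pics/b.png',a[1])
E
```

```text
pics
{'t': np.float64(0.0), 'q': array([ 1.148,  0.435,  0.025,  1.574, -0.012,  1.134, -0.075]), 'joint_velocities': array([ 0.001,  0.   ,  0.   , -0.001,  0.001, -0.   , -0.001]), 'joint_torque': array([ 0.0000e+00, -6.7047e+01,  1.0250e+00, -3.1622e+01,  1.6000e-02,
        1.2000e-02, -0.0000e+00]), 'position': array([ 0.196, -0.593,  0.231]), 'tcp_rot': array([ 0.987,  0.159, -0.   , -0.001]), 'contact_force': array([ 0.102, -0.721,  0.33 ]), 'torque': array([-0.034, -0.03 , -0.037]), 'grip_force': np.float64(0.0), 'grip_width': np.float64(0.085)}
scene [[0.81, -0.245, 0.533, -0.11], [-0.586, -0.331, 0.739, -0.655], [-0.005, -0.911, -0.412, 0.55], [0.0, 0.0, 0.0, 1.0]] 362.04967527449537
side [[-0.95, -0.153, 0.271, 0.161], [-0.311, 0.468, -0.827, 1.076], [-0.001, -0.87, -0.493, 0.662], [0.0, 0.0, 0.0, 1.0]] 419.66155984905214
wrist [[0.314, -0.897, -0.309, 0.275], [-0.949, -0.298, -0.1, -0.567], [-0.003, 0.325, -0.946, 0.373], [0.0, 0.0, 0.0, 1.0]] 304.35504021780054
```

View pics/a.png

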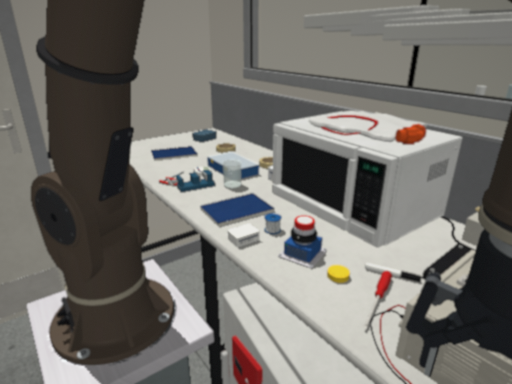

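View pics/b.png

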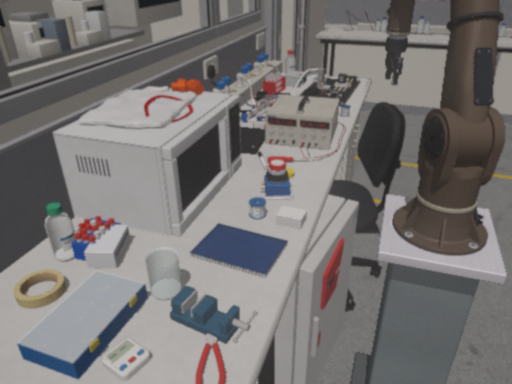

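The scene view shows the red cap with its white disc on the blue camera at (304,222), a yellow look-alike at (339,272), and the notebook at (238,208), with another blue flat thing far off at (174,152). The spool is at (273,224), the white box at (244,234) and the beaker at (233,175). In the side view the cap is at (277,168), the notebook at (240,248), the spool at (257,208) and the box at (291,217). Other red things are the microwave item at scene (410,133) and the screwdriver at (383,285). I choose the red cap on the camera.

```bash
cat > m.py <<'E'
from h import *
L={n:dict(np.load('pics/%s0.npz'%n)) for n in('scene','side')}
big=[]
for n,(u,v),nb,o in(('scene',(304,225),(238,208),(174,152)),('side',(277,168),(240,248),None)):
    c=L[n];W=cloud(c);hsv=cv2.cvtColor(c['color'],cv2.COLOR_RGB2HSV)
    def rep(name,m,x,y,r):
        k=np.zeros(m.shape,bool);k[y-r:y+r,x-r:x+r]=1;m=m&k
        P=W[m];P=P[~np.isnan(P[:,0])];print(n,name,len(P),'med',np.round(np.median(P,0),3),'p2',np.round(np.percentile(P,2,0),3),'p98',np.round(np.percentile(P,98,0),3));return P
    h_,s_,v_=hsv[...,0],hsv[...,1],hsv[...,2]
    red=((h_<8)|(h_>172))&(s_>130)&(v_>70)
    rep('red',red,u,v,18)
    P=rep('captop',(W[...,2]>0.098)&(W[...,2]<.112),u,v,20)
    print('  circ',cv2.minEnclosingCircle(P[:,:2].astype(np.float32)))
    blue=(h_>100)&(h_<130)&(s_>100)
    P=rep('nb',blue&(W[...,2]<.03)&(W[...,2]>.005),*nb,52)
    print('  rect',cv2.minAreaRect(P[:,:2].astype(np.float32)))
    if o: 
        P=rep('other',blue,*o,28);print('  rect',cv2.minAreaRect(P[:,:2].astype(np.float32)))
    for nm,(x,y) in ({'box':(244,234),'spool':(273,224),'beaker':(233,175),'yel':(339,272)} if n=='scene' else {'box':(291,217),'spool':(257,208),'beaker':(164,272)}).items():
        P=rep(nm,W[...,2]>.015,x,y,14)
    x,y=u,v;crop=c['color'][y-30:y+40,x-50:x+50,::-1];big.append(cv2.resize(crop,(400,280),interpolation=cv2.INTER_CUBIC))
cv2.imwrite('pics/c.png',np.hstack(big))
E
python3 m.py
```

```text
scene red 106 med [ 0.469 -0.081  0.098] p2 [ 0.459 -0.09   0.089] p98 [ 0.495 -0.049  0.103]
scene captop 180 med [ 0.483 -0.066  0.102] p2 [ 0.46  -0.089  0.098] p98 [ 0.51  -0.04   0.104]
  circ ((0.48548054695129395, -0.06360788643360138), 0.028469372540712357)
scene nb 1311 med [0.49  0.274 0.009] p2 [ 0.394 -0.047  0.006] p98 [0.717 0.632 0.028]
  rect ((0.4958536922931671, 0.3403642773628235), (0.752387523651123, 0.28974321484565735), 61.07107162475586)
scene other 311 med [0.563 0.947 0.009] p2 [0.404 0.493 0.006] p98 [0.67  1.021 0.054]
  rect ((0.5168727040290833, 0.7515981793403625), (0.5477488040924072, 0.19365215301513672), 73.10005187988281)
scene box 360 med [0.392 0.082 0.029] p2 [0.359 0.062 0.016] p98 [0.431 0.117 0.031]
scene spool 222 med [0.493 0.076 0.04 ] p2 [0.475 0.062 0.016] p98 [0.523 0.105 0.044]
scene beaker 526 med [0.593 0.442 0.051] p2 [0.56  0.417 0.017] p98 [0.714 0.601 0.091]
scene yel 18 med [ 0.484 -0.188  0.015] p2 [ 0.468 -0.204  0.015] p98 [ 0.505 -0.172  0.016]
side red 121 med [ 0.5   -0.254  0.023] p2 [ 0.46  -0.287  0.01 ] p98 [ 0.569 -0.031  0.104]
side captop 124 med [ 0.48  -0.055  0.104] p2 [ 0.458 -0.084  0.099] p98 [ 0.506 -0.031  0.106]
  circ ((0.4839155077934265, -0.05872951075434685), 0.03031257726252079)
side nb 2168 med [0.484 0.271 0.011] p2 [0.396 0.203 0.009] p98 [0.579 0.331 0.013]
  rect ((0.4863724708557129, 0.2666083872318268), (0.13558533787727356, 0.19693857431411743), 84.5191650390625)
side box 395 med [0.393 0.107 0.031] p2 [0.358 0.069 0.016] p98 [0.429 0.124 0.034]
side spool 248 med [0.495 0.1   0.042] p2 [0.475 0.065 0.016] p98 [0.52  0.112 0.046]
side beaker 780 med [0.583 0.474 0.063] p2 [0.558 0.422 0.038] p98 [0.626 0.491 0.093]
```

View pics/c.png

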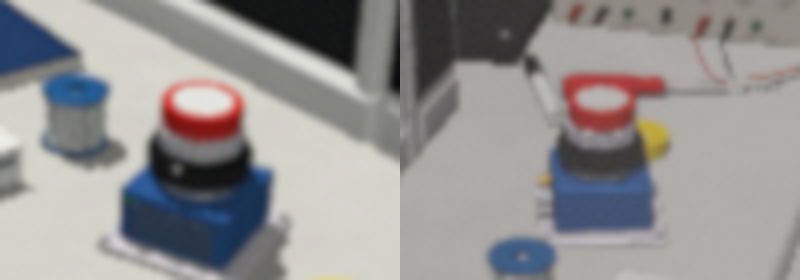

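The crops confirm the red, white-topped cap on the blue camera. The yellow one lies on the bench behind it, at side crop (650,137). Both views put the cap at about (0.485, -0.061) with its top at 0.104, which fits the text. The notebook is at (0.486, 0.267), measuring about 0.197 x 0.136 m, which also fits.

Call:
{"api": "send_rows", "payload": {"rows": [[8.5,3.1,-2.9,0,0],[8.5,3.1,-2.9,0,0],[8.5,3.1,-2.9,0,0],[8.5,3.1,-2.9,0,0],[8.5,3.1,-2.9,0,0],[8.5,3.1,-2.9,0,0],[8.5,3.1,-2.9,0,0],[8.5,3.1,-2.9,0,0],[8.5,3.1,-2.9,0,0],[8.5,3.1,-2.9,0,0],[8.5,0,0,0,0],[8.5,0,0,0,0]], "force": 25}}

```text
t: 1.35
position: [0.3998, -0.2198, 0.2312]
tcp_rot: [0.987, 0.16, -0.0, -0.0]
contact_force: [-0.1, -1.5, -0.0]
grip_width: 0.0852
grip_force: 0.0
```

```bash
python3 - <<'E'
from h import *
for n in('scene','side'):
    W=cloud(dict(np.load('pics/%s0.npz'%n)));k=(W[...,2]>.08)&(W[...,2]<.4)&(abs(W[...,1]+.06)<.18)&(W[...,0]>.53)&(W[...,0]<1.2);P=W[k]
    print(n,len(P),np.percentile(P,[1,5,50,99],axis=0).round(3).tolist() if len(P) else '')
s=manip.sense();print(s['t'],s['position'],s['tcp_rot'],s['q'].round(2) if hasattr(s['q'],'round') else s['q'])
c=cam('wrist');W=cloud(c);k=(W[...,2]>.1)&(W[...,2]<.11)&(np.hypot(W[...,0]-.485,W[...,1]+.06)<.045);P=W[k]
print(len(P),P.mean(0),cv2.minEnclosingCircle(P[:,:2].astype(np.float32)),np.median(P[:,2]))
cv2.imwrite('pics/d.png',c['color'][...,::-1])
E
```

```text
scene 18530 [[0.647, -0.235, 0.084], [0.648, -0.217, 0.099], [0.791, -0.132, 0.249], [1.022, 0.113, 0.381]]
side 8720 [[0.644, -0.226, 0.087], [0.646, -0.178, 0.113], [0.802, -0.019, 0.287], [1.056, 0.117, 0.384]]
1.35 [ 0.39984048 -0.21981629  0.23123732] [ 9.87037552e-01  1.60489417e-01 -1.36747500e-04 -6.22763503e-06] [ 0.57  0.17 -0.21  1.95  0.04  1.02 -0.91]
3522 [ 0.48426297 -0.06179831  0.10427389] ((0.48494699597358704, -0.06051379814743996), 0.02747936174273491) 0.10430472294756785
```

View pics/d.png

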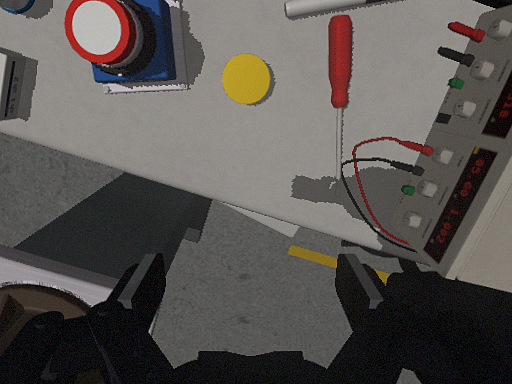

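The wrist view shows the red cap at (100,27) and the yellow decoy at (247,78). Wrist depth agrees: cap centre (0.485, -0.061), top at 0.1043. The microwave front is at x = 0.645, which leaves clearance.

Call:
{"api": "send_rows", "payload": {"rows": [[8.5,3.2,-3.0,0,0],[8.5,3.2,-3.0,0,0],[8.5,3.2,-3.0,0,0],[8.5,3.2,-3.0,0,0],[8.5,0.3,-0.4,0,0],[8.5,0,0,0,0],[8.5,0,0,0,0]]}}

```text
t: 2.1
position: [0.4843, -0.0639, 0.231]
tcp_rot: [0.987, 0.158, -0.001, 0.0]
contact_force: [0.1, -1.0, -0.4]
grip_width: 0.0853
grip_force: 0.0
```

```bash
cat > cap.py <<'E'
from h import *
s=manip.sense();print(s['t'],s['position'].round(4),np.round(s['q'],2))
c=cam('wrist');W=cloud(c);k=(W[...,2]>.1)&(W[...,2]<.11)&(np.hypot(W[...,0]-.485,W[...,1]+.06)<.045);P=W[k]
o=cv2.minEnclosingCircle(P[:,:2].astype(np.float32));print(len(P),o,np.median(P[:,2]))
Rm=R.from_quat(s['tcp_rot']).as_matrix();print('tool shift cm',Rm.T@(np.array([*o[0],.086])-s['position'])*100)
E
python3 cap.py
```

```text
2.1 [ 0.4843 -0.0639  0.231 ] [ 0.29  0.24 -0.32  1.88  0.09  1.04 -1.32]
2545 ((0.48582834005355835, -0.060586802661418915), 0.026948845013976097) 0.10419187620717624
tool shift cm [ 0.26780519 -0.27777778 14.50007986]
```

Call:
{"api": "send_rows", "payload": {"rows": [[8.5,0.25,-0.25,2,0],[8.5,0,0,3,0],[8.5,0,0,3,0],[8.5,0,0,3,0],[8.5,0,0,2,0],[8.5,0,0,1.0,0],[8.5,0,0,0.5,0],[8.5,0,0,0,0]]}}

```text
t: 2.95
position: [0.4866, -0.0593, 0.0864]
tcp_rot: [0.987, 0.159, -0.0, 0.0]
contact_force: [-0.5, -0.4, 0.3]
grip_width: 0.0851
grip_force: 0.0
```

Call:
{"api": "send_rows", "payload": {"rows": [[5,0,0,0,0],[4.5,0,0,0,0],[4.5,0,0,0,0],[4.5,0,0,0,0],[4.5,0,0,0,0],[4.5,0,0,0,0],[4.5,0,0,0,0],[4.5,0,0,0,0]], "force": 25}}

```text
t: 3.75
position: [0.4873, -0.0588, 0.0874]
tcp_rot: [0.987, 0.159, 0.001, 0.0]
contact_force: [-2.2, -0.4, 6.4]
grip_width: 0.0536
grip_force: 25.0
```

Call:
{"api": "send_rows", "payload": {"rows": [[4.5,0,0,-0.5,0],[4.5,0,0,-1.0,0],[4.5,0,0,-2,0],[4.5,0,0,-3,0],[4.5,0,0,-4,0],[4.5,0,0,-2,0],[4.5,0,0,0,0]]}}

```text
t: 4.45
position: [0.4884, -0.0581, 0.2151]
tcp_rot: [0.987, 0.159, 0.003, 0.001]
contact_force: [0.3, 0.5, -0.9]
grip_width: 0.0537
grip_force: 27.0
```

```bash
python3 - <<'E'
from h import *
s=manip.sense();print(s['t'],s['position'].round(4),s['grip_width'],s['grip_force'],s['contact_force'])
c=cam('wrist');W=cloud(c);np.savez('pics/w1.npz',**{k:np.array(v) for k,v in c.items()})
for lo,hi in((.07,.09),(.095,.103)):
    k=(W[...,2]>lo)&(W[...,2]<hi)&(np.hypot(W[...,0]-.485,W[...,1]+.06)<.04);P=W[k]
    if len(P):print(lo,len(P),cv2.minEnclosingCircle(P[:,:2].astype(np.float32)),np.median(P[:,2]))
cv2.imwrite('pics/e.png',c['color'][...,::-1])
E
```

```text
4.45 [ 0.4884 -0.0581  0.2151] 0.05371477607056036 27.00024778023362 [ 0.266659    0.51743469 -0.90893911]
0.07 1694 ((0.4858083724975586, -0.060254793614149094), 0.034158725291490555) 0.0829265978534158
0.095 1762 ((0.4857509732246399, -0.06057244911789894), 0.02194533497095108) 0.09973643634283508
```

View pics/e.png

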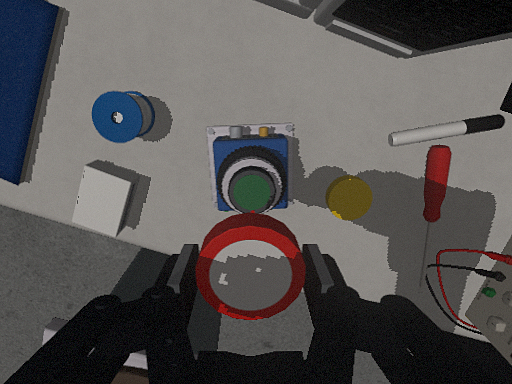

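The wrist view shows the cap held level between the fingers at (250,268). The bare lens is below at (253,190), with the silver ring around it. The lens axis measures (0.4858, -0.0605), with a front ring radius of 21.9 mm and height of 0.0997, which matches the text. Next I carry the cap to the notebook.

Call:
{"api": "send_rows", "payload": {"rows": [[4.5,0.8,-2.5,0,0],[4.5,1.2,-3.7,0,0],[4.5,1.2,-3.7,0,0],[4.5,1.2,-3.7,0,0],[4.5,1.2,-3.7,0,0],[4.5,1.2,-3.7,0,0],[4.5,1.2,-3.7,0,0],[4.5,1.2,-3.7,0,0],[4.5,0.5,-1.6,0,0],[4.5,0,0,0,0],[4.5,0,0,0,0]]}}

```text
t: 5.6
position: [0.4837, 0.2561, 0.2102]
tcp_rot: [0.987, 0.16, -0.001, 0.001]
contact_force: [-0.1, 0.0, -0.3]
grip_width: 0.0531
grip_force: 27.0
```

```bash
python3 - <<'E'
from h import *
s=manip.sense();print(s['t'],s['position'].round(4),s['tcp_rot'],s['grip_width'],s['grip_force'],np.round(s['q'],2))
c=cam('side');W=cloud(c);hsv=cv2.cvtColor(c['color'],cv2.COLOR_RGB2HSV)
near=(np.hypot(W[...,0]-s['position'][0],W[...,1]-s['position'][1])<.05)
red=((hsv[...,0]<8)|(hsv[...,0]>172))&(hsv[...,1]>110)&near
P=W[red];print('red',len(P),np.percentile(P,[2,50,98],axis=0).round(4).tolist())
w=cam('wrist');W2=cloud(w);h2=cv2.cvtColor(w['color'],cv2.COLOR_RGB2HSV)
r2=((h2[...,0]<8)|(h2[...,0]>172))&(h2[...,1]>110);P=W2[r2];P=P[~np.isnan(P[:,0])];P=P[np.hypot(*(P[:,:2]-s['position'][:2]).T)<.06]
print('wr',len(P),np.percentile(P,[2,50,98],axis=0).round(4).tolist())
k=np.zeros(W2.shape[:2],bool);k=(abs(W2[...,0]-s['position'][0])<.08)&(abs(W2[...,1]-s['position'][1])<.06)&(W2[...,2]<.03);print('nb z',np.median(W2[k][:,2]))
E
```

```text
5.6 [0.4837 0.2561 0.2102] [ 9.87191935e-01  1.59532696e-01 -1.04270903e-03  5.61679077e-04] 0.053073909742123025 26.995996367186308 [-0.25  0.37 -0.45  1.76  0.18  1.05 -2.01]
red 76 [[0.453, 0.2468, 0.216], [0.4604, 0.2693, 0.2247], [0.5035, 0.28, 0.2279]]
wr 4813 [[0.4579, 0.2301, 0.2134], [0.4946, 0.26, 0.2268], [0.5087, 0.2837, 0.2877]]
nb z 0.011027142844725862
```

Call:
{"api": "send_rows", "payload": {"rows": [[4.5,0,0,2,0],[4.5,0,0,3.5,0],[4.5,0,0,4,0],[4.5,0,0,4,0],[4.5,0,0,3,0],[4.5,0,0,1.5,0],[4.5,0,0,0.7,0],[4.5,0,0,0.1,0],[4.5,0,0,0,0]]}}

```text
t: 6.6
position: [0.485, 0.2565, 0.024]
tcp_rot: [0.987, 0.159, 0.001, -0.0]
contact_force: [-0.1, -1.2, -1.0]
grip_width: 0.053
grip_force: 27.0
```

Call:
{"api": "send_rows", "payload": {"rows": [[4.5,0,0,0.2,0],[4.5,0,0,0.2,0],[4.5,0,0,0.1,0],[4.5,0,0,0.1,0],[4.5,0,0,0,0]]}}

```text
t: 7.1
position: [0.4844, 0.2567, 0.0173]
tcp_rot: [0.987, 0.159, -0.0, 0.0]
contact_force: [0.7, -0.5, 0.7]
grip_width: 0.0532
grip_force: 27.0
```

Call:
{"api": "send_rows", "payload": {"rows": [[4.5,0,0,0.1,0],[4.5,0,0,0.1,0],[4.5,0,0,0,0]]}}

```text
t: 7.4
position: [0.4843, 0.2567, 0.0151]
tcp_rot: [0.987, 0.159, -0.0, 0.0]
contact_force: [-0.5, -0.3, -0.1]
grip_width: 0.0535
grip_force: 27.0
```

Call:
{"api": "send_rows", "payload": {"rows": [[4.5,0,0,0.1,0],[4.5,0,0,0.05,0],[4.5,0,0,0,0]]}}

```text
t: 7.7
position: [0.4843, 0.2567, 0.0137]
tcp_rot: [0.987, 0.159, -0.0, 0.0]
contact_force: [0.0, 0.8, -0.2]
grip_width: 0.0532
grip_force: 27.0
```

Call:
{"api": "send_rows", "payload": {"rows": [[4.5,0,0,0.1,0],[4.5,0,0,0,0]]}}

```text
t: 7.9
position: [0.4843, 0.2567, 0.0127]
tcp_rot: [0.987, 0.159, -0.0, 0.0]
contact_force: [-0.3, -0.0, 0.0]
grip_width: 0.0535
grip_force: 27.0
```

Call:
{"api": "send_rows", "payload": {"rows": [[4.5,0,0,0.05,0],[4.5,0,0,0,0]]}}

```text
t: 8.1
position: [0.4844, 0.2567, 0.0122]
tcp_rot: [0.987, 0.159, -0.0, 0.0]
contact_force: [-0.7, 0.3, 0.3]
grip_width: 0.053
grip_force: 27.0
```

Call:
{"api": "send_rows", "payload": {"rows": [[4.5,0,0,0.05,0],[4.5,0,0,0.05,0],[4.5,0,0,0,0]]}}

```text
t: 8.4
position: [0.4843, 0.2567, 0.0112]
tcp_rot: [0.987, 0.159, -0.0, 0.0]
contact_force: [0.2, 0.7, -1.1]
grip_width: 0.0534
grip_force: 27.0
```

Call:
{"api": "send_rows", "payload": {"rows": [[4.5,0,0,0.05,0],[4.5,0,0,0.05,0],[4.5,0,0,0,0]]}}

```text
t: 8.7
position: [0.4845, 0.2568, 0.0105]
tcp_rot: [0.987, 0.159, 0.0, 0.0]
contact_force: [-1.0, 0.1, 2.9]
grip_width: 0.0531
grip_force: 27.2
```

Call:
{"api": "send_rows", "payload": {"rows": [[4.5,0,0,0.05,0],[4.5,0,0,0,0]]}}

```text
t: 8.9
position: [0.4844, 0.2568, 0.0103]
tcp_rot: [0.987, 0.159, 0.0, 0.0]
contact_force: [-2.8, -1.5, 8.6]
grip_width: 0.0534
grip_force: 27.7
```

Call:
{"api": "send_rows", "payload": {"rows": [[5.6,0,0,0,0],[6.0,0,0,0,0],[7,0,0,0,0],[8.5,0,0,0,0],[8.5,0,0,0,0],[8.5,0,0,0,0]]}}

```text
t: 9.5
position: [0.4844, 0.2567, 0.0097]
tcp_rot: [0.987, 0.159, -0.0, 0.0]
contact_force: [0.2, -0.0, -0.9]
grip_width: 0.0851
grip_force: 0.0
```

```bash
cat > nb.py <<'E'
from h import *
s=manip.sense();print(s['t'],s['position'].round(4))
for n in('wrist','side'):
    c=cam(n);W=cloud(c);hsv=cv2.cvtColor(c['color'],cv2.COLOR_RGB2HSV)
    near=(np.hypot(W[...,0]-.4843,W[...,1]-.2567)<.05)&(W[...,2]<.05)
    k=near&((((hsv[...,0]<8)|(hsv[...,0]>172))&(hsv[...,1]>110))|((hsv[...,1]<40)&(hsv[...,2]>150)))
    P=W[k];P=P[P[:,2]>np.percentile(P[:,2],30)];A=np.c_[P[:,:2],np.ones(len(P))];f=np.linalg.lstsq(A,P[:,2],rcond=None)[0]
    print(n,len(P),np.percentile(P,[2,50,98],axis=0).round(4).tolist(),'slope',f[:2].round(3))
    cv2.imwrite('pics/f_%s.png'%n,c['color'][...,::-1])
E
python3 nb.py
```

```text
9.5 [0.4844 0.2567 0.0097]
wrist 6365 [[0.4596, 0.2333, 0.0266], [0.4843, 0.2571, 0.0272], [0.5065, 0.2801, 0.0282]] slope [0.001 0.001]
side 54 [[0.4527, 0.2426, 0.0209], [0.4613, 0.2645, 0.0263], [0.505, 0.2787, 0.0285]] slope [ 0.014 -0.104]
```

The cap is down and released, with its top flat (slope 0.001) at 0.0272. The notebook surface reads 0.011 by both depth and touch. Next I calibrate the fingertip depth at a 56 mm opening by touching the notebook beside the cap.

Call:
{"api": "send_rows", "payload": {"rows": [[8.5,0,0,-1.5,0],[8.5,0,0,-3,0],[8.5,0,0,-3,0],[6.2,3,0,0,0],[5.6,3,0,0,0],[5.6,0,0,3,0],[5.6,0,0,3,0],[5.6,0,0,0.7,0],[5.6,0,0,0.2,0],[5.6,0,0,0,0]]}}

```text
t: 10.6
position: [0.5416, 0.276, 0.0166]
tcp_rot: [0.987, 0.159, 0.0, -0.0]
contact_force: [-0.5, 1.0, -0.5]
grip_width: 0.0561
grip_force: 0.0
```

Call:
{"api": "send_rows", "payload": {"rows": [[5.6,0,0,0.2,0],[5.6,0,0,0.1,0],[5.6,0,0,0,0]]}}

```text
t: 10.9
position: [0.5416, 0.2757, 0.0134]
tcp_rot: [0.987, 0.159, 0.0, -0.0]
contact_force: [0.7, 0.5, -0.1]
grip_width: 0.0565
grip_force: 0.0
```

Call:
{"api": "send_rows", "payload": {"rows": [[5.6,0,0,0.1,0],[5.6,0,0,0.1,0],[5.6,0,0,0.1,0],[5.6,0,0,0,0]]}}

```text
t: 11.3
position: [0.5412, 0.2755, 0.0096]
tcp_rot: [0.987, 0.159, -0.0, 0.0]
contact_force: [0.1, -0.6, 1.0]
grip_width: 0.056
grip_force: 0.0
```

Call:
{"api": "send_rows", "payload": {"rows": [[5.6,0,0,0.1,0],[5.6,0,0,0,0]]}}

```text
t: 11.5
position: [0.5413, 0.2755, 0.0086]
tcp_rot: [0.987, 0.159, -0.0, 0.0]
contact_force: [-0.5, -0.3, -0.8]
grip_width: 0.0559
grip_force: 0.0
```

Call:
{"api": "send_rows", "payload": {"rows": [[5.6,0,0,0.1,0],[5.6,0,0,0,0]]}}

```text
t: 11.7
position: [0.5413, 0.2756, 0.0077]
tcp_rot: [0.987, 0.159, -0.0, 0.0]
contact_force: [0.1, 0.8, 1.1]
grip_width: 0.0563
grip_force: 0.0
```

Call:
{"api": "send_rows", "payload": {"rows": [[5.6,0,0,0.1,0],[5.6,0,0,0,0]]}}

```text
t: 11.9
position: [0.5414, 0.2756, 0.0068]
tcp_rot: [0.987, 0.159, 0.0, 0.0]
contact_force: [-0.2, -0.2, 0.3]
grip_width: 0.056
grip_force: 0.2
```

Call:
{"api": "send_rows", "payload": {"rows": [[5.6,0,0,0.1,0],[5.6,0,0,0,0]]}}

```text
t: 12.1
position: [0.5414, 0.2757, 0.0068]
tcp_rot: [0.987, 0.159, 0.0, 0.0]
contact_force: [-3.3, -1.8, 11.2]
grip_width: 0.0558
grip_force: 5.8
```

Call:
{"api": "send_rows", "payload": {"rows": [[5.6,0,0,0.05,0],[5.6,0,0,0,0]]}}

```text
t: 12.3
position: [0.5415, 0.2757, 0.0067]
tcp_rot: [0.987, 0.159, 0.0, 0.0]
contact_force: [-3.6, -3.0, 17.3]
grip_width: 0.0561
grip_force: 8.4
```

Call:
{"api": "send_rows", "payload": {"rows": [[5.6,0,0,0.05,0],[5.6,0,0,0,0]]}}

```text
t: 12.5
position: [0.5414, 0.2756, 0.0067]
tcp_rot: [0.987, 0.159, 0.0, 0.0]
contact_force: [-7.6, -5.0, 22.4]
grip_width: 0.0562
grip_force: 11.1
```

Tips at a 56 mm opening lie about 4 mm behind the TCP, or 7 mm if the notebook were at its nominal height. A TCP height of 0.073 on the ring is safe either way. I return over the lens.

Call:
{"api": "send_rows", "payload": {"rows": [[5.6,0,0,-2,0],[6,0,0,-4,0],[8.5,0,0,-4,0],[8.5,0,0,-4,0],[8.5,0,0,-4,0],[8.5,-1.7,3.3,0,0],[8.5,-1.7,3.3,0,0],[8.5,-1.7,3.3,0,0],[8.5,-1.7,3.3,0,0],[8.5,-1.7,3.3,0,0],[8.5,-1.7,3.3,0,0],[8.5,0,0,0,0]]}}

```text
t: 13.7
position: [0.5059, 0.0495, 0.1845]
tcp_rot: [0.988, 0.156, -0.001, 0.002]
contact_force: [-0.6, 0.4, -0.3]
grip_width: 0.0849
grip_force: 0.0
```

Call:
{"api": "send_rows", "payload": {"rows": [[8.5,-1.7,3.3,0,0],[8.5,-1.7,3.3,0,0],[8.5,-1.7,3.3,0,0],[8.5,0,0,0,0],[8.5,0,0,0,0],[8.5,0,0,0,0]]}}

```text
t: 14.3
position: [0.4897, -0.053, 0.1849]
tcp_rot: [0.987, 0.16, 0.0, -0.0]
contact_force: [0.1, 0.7, 0.5]
grip_width: 0.0849
grip_force: 0.0
```

```bash
cat > lens.py <<'E'
from h import *
s=manip.sense();print(s['t'],s['position'].round(4),s['tcp_rot'].round(4),np.round(s['q'],2),'F',s['contact_force'].round(2),'M',s['torque'].round(3))
c=cam('wrist');W=cloud(c);r=np.hypot(W[...,0]-.4858,W[...,1]+.0605)
k=(W[...,2]>.096)&(W[...,2]<.103)&(r<.03);P=W[k]
o=cv2.minEnclosingCircle(P[:,:2].astype(np.float32));print(len(P),o,np.median(P[:,2]))
h2=cv2.cvtColor(c['color'],cv2.COLOR_RGB2HSV)
d=(r<.031)&(W[...,2]>.078)&(h2[...,0]>5)&(h2[...,0]<25)&(h2[...,1]>120)
if d.any():p=W[d].mean(0);print('dot',d.sum(),p.round(4),'ang',np.arctan2(p[1]-o[0][1],p[0]-o[0][0]))
Rm=R.from_quat(s['tcp_rot']).as_matrix();print('tool shift cm',Rm.T@(np.array([*o[0],.073])-s['position'])*100)
cv2.imwrite('pics/g.png',c['color'][...,::-1])
E
python3 lens.py
```

```text
14.3 [ 0.4897 -0.053   0.1849] [ 9.871e-01  1.600e-01  2.000e-04 -3.000e-04] [ 0.31  0.3  -0.38  1.93  0.14  0.94 -1.39] F [0.14 0.66 0.55] M [ 0.007  0.009 -0.007]
2152 ((0.4858681857585907, -0.060577377676963806), 0.022118622437119484) 0.09974297988494807
dot 129 [ 0.5018 -0.0538  0.2656] ang 0.4027804968788413
tool shift cm [-0.61397729  0.60303697 11.1897651 ]
```

Call:
{"api": "send_rows", "payload": {"rows": [[8.5,-0.6,0.6,0,0],[8.5,0,0,3,0],[8.5,0,0,3,0],[8.5,0,0,2.5,0],[8.5,0,0,1.5,0],[8.5,0,0,0.7,0],[8.5,0,0,0.3,0],[8.5,0,0,0,0]]}}

```text
t: 15.15
position: [0.4859, -0.0619, 0.0751]
tcp_rot: [0.987, 0.159, 0.0, 0.0]
contact_force: [0.6, 0.2, 0.8]
grip_width: 0.085
grip_force: 0.0
```

```bash
cat > st.py <<'E'
from h import *
s=manip.sense();y=2*np.arctan2(s['tcp_rot'][1],s['tcp_rot'][0]);print(round(s['t'],2),s['position'].round(4),'yaw %.4f'%y,'F',s['contact_force'].round(2),'M',s['torque'].round(3),'tq7 %.3f'%s['joint_torque'][6],s['grip_width'],s['grip_force'].round(1),'q7 %.3f'%s['q'][6])
E
python3 st.py
```

```text
Traceback (most recent call last):
  File "st.py", line 2, in <module>
    s=manip.sense();y=2*np.arctan2(s['tcp_rot'][1],s['tcp_rot'][0]);print(round(s['t'],2),s['position'].round(4),'yaw %.4f'%y,'F',s['contact_force'].round(2),'M',s['torque'].round(3),'tq7 %.3f'%s['joint_torque'][6],s['grip_width'],s['grip_force'].round(1),'q7 %.3f'%s['q'][6])
                                                                                                                                                                                                                                       ^^^^^^^^^^^^^^^^^^^^^
AttributeError: 'float' object has no attribute 'round'
```

Call:
{"api": "send_rows", "payload": {"rows": [[8.5,0,-0.1,0.15,0],[8.5,0,0,0,0],[6.5,0,0,0,0],[5.0,0,0,0,0],[5.0,0,0,0,0],[5.0,0,0,0,0],[5.0,0,0,0,0],[5.0,0,0,0,0],[5.0,0,0,0,0]], "force": 25}}

```text
t: 16.05
position: [0.4853, -0.0607, 0.0739]
tcp_rot: [0.987, 0.159, 0.0, -0.0]
contact_force: [-2.4, 2.1, 8.5]
grip_width: 0.0548
grip_force: 24.9
```

```bash
sed -i "s/s\['grip_force'\].round(1)/s['grip_force']/" st.py; python3 st.py
```

```text
16.05 [ 0.4853 -0.0607  0.0739] yaw 0.3199 F [-2.4   2.11  8.51] M [ 0.518  0.623 -0.   ] tq7 0.025 0.05481770288164234 24.94344837963581 q7 -1.460
```

Call:
{"api": "send_rows", "payload": {"rows": [[5.0,0,0,0,-0.025],[5.0,0,0,0,-0.025],[5.0,0,0,0,0],[5.0,0,0,0,0]]}}

```text
t: 16.45
position: [0.4854, -0.0607, 0.0738]
tcp_rot: [0.983, 0.184, 0.0, -0.0]
contact_force: [-2.2, 2.0, 6.4]
grip_width: 0.0551
grip_force: 25.1
```

```bash
python3 st.py
```

```text
16.45 [ 0.4854 -0.0607  0.0738] yaw 0.3700 F [-2.18  1.96  6.41] M [ 0.429  0.482 -0.019] tq7 0.014 0.05507228346363964 25.098477289429866 q7 -1.419
```

Call:
{"api": "send_rows", "payload": {"rows": [[5.0,0,0,0,-0.04],[5.0,0,0,0,-0.04],[5.0,0,0,0,-0.04]]}}

```text
t: 16.75
position: [0.4854, -0.0609, 0.0739]
tcp_rot: [0.97, 0.243, 0.0, 0.0]
contact_force: [-1.4, 1.1, 6.6]
grip_width: 0.055
grip_force: 25.0
```

```bash
python3 st.py; python3 - <<'E'
from h import *
c=cam('wrist');cv2.imwrite('pics/h.png',cv2.resize(c['color'][130:330,150:370,::-1],None,fx=3,fy=3,interpolation=cv2.INTER_CUBIC)[:600])
E
```

```text
16.75 [ 0.4854 -0.0609  0.0739] yaw 0.4910 F [-1.37  1.05  6.58] M [ 0.355  0.471 -0.197] tq7 -0.501 0.05502868866302875 25.015177445020527 q7 -1.319
```

View pics/h.png

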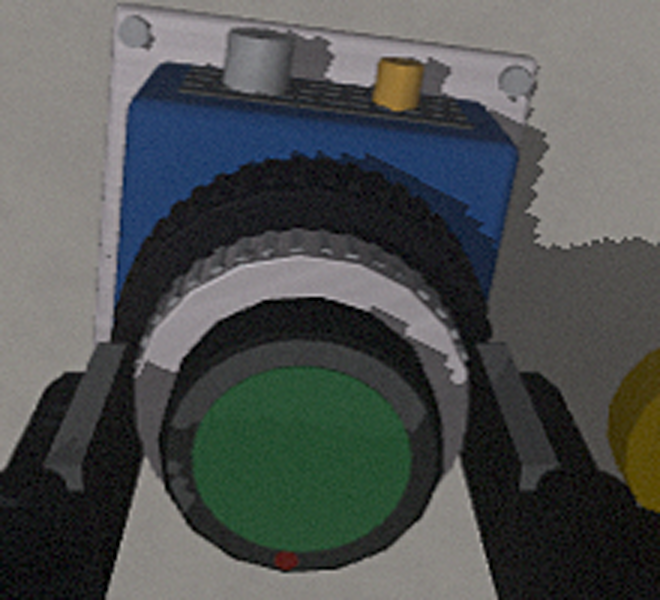

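The crop shows the fingers gripping the silver ring on both sides at (90,430) and (515,430), clear of the black focus ring and the front ring. The ring turns with about 0.2 N m while moving.

Call:
{"api": "send_rows", "payload": {"rows": [[5.0,0,0,0,-0.04],[5.0,0,0,0,-0.04],[5.0,0,0,0,-0.03],[5.0,0,0,0,0],[5.0,0,0,0,0]]}}

```text
t: 17.3
position: [0.4855, -0.061, 0.0739]
tcp_rot: [0.955, 0.295, 0.0, 0.0]
contact_force: [-1.5, -0.3, 7.0]
grip_width: 0.0549
grip_force: 25.0
```

```bash
python3 st.py
```

```text
17.3 [ 0.4855 -0.061   0.0739] yaw 0.5999 F [-1.55 -0.33  7.01] M [0.22  0.483 0.159] tq7 -0.088 0.05488880636173157 25.03015008624061 q7 -1.230
```

Call:
{"api": "send_rows", "payload": {"rows": [[5.0,0,0,0,-0.02],[5.0,0,0,0,-0.02],[5.0,0,0,0,0]]}}

```text
t: 17.6
position: [0.4855, -0.061, 0.0739]
tcp_rot: [0.949, 0.315, 0.0, 0.0]
contact_force: [-2.5, 0.6, 7.2]
grip_width: 0.0547
grip_force: 25.1
```

```bash
python3 st.py
```

```text
17.6 [ 0.4855 -0.061   0.0739] yaw 0.6403 F [-2.48  0.61  7.23] M [0.181 0.527 0.099] tq7 0.195 0.05472756219795134 25.0552099943161 q7 -1.196
```

Call:
{"api": "send_rows", "payload": {"rows": [[5.0,0,0,0,-0.02],[5.0,0,0,0,-0.02],[5.0,0,0,0,-0.01],[5.0,0,0,0,0]]}}

```text
t: 18.0
position: [0.4855, -0.0611, 0.0739]
tcp_rot: [0.941, 0.338, 0.0, 0.0]
contact_force: [-0.9, 0.5, 7.6]
grip_width: 0.0547
grip_force: 25.1
```

```bash
python3 st.py
```

```text
18.0 [ 0.4855 -0.0611  0.0739] yaw 0.6898 F [-0.85  0.51  7.64] M [0.225 0.504 0.005] tq7 0.140 0.05469957410735235 25.07543832063675 q7 -1.155
```

Call:
{"api": "send_rows", "payload": {"rows": [[5.0,0,0,0,-0.02],[5.0,0,0,0,-0.02],[5.0,0,0,0,-0.01],[5.0,0,0,0,0]]}}

```text
t: 18.4
position: [0.4856, -0.0611, 0.0739]
tcp_rot: [0.932, 0.362, 0.0, 0.0]
contact_force: [-1.0, 0.8, 6.5]
grip_width: 0.0541
grip_force: 25.1
```

```bash
python3 st.py
```

```text
18.4 [ 0.4856 -0.0611  0.0739] yaw 0.7398 F [-1.04  0.79  6.51] M [ 0.143  0.455 -0.007] tq7 0.141 0.05411495176705446 25.097414553165436 q7 -1.114
```

Call:
{"api": "send_rows", "payload": {"rows": [[5.0,0,0,0,-0.02],[5.0,0,0,0,-0.02],[5.0,0,0,0,-0.01],[5.0,0,0,0,0]]}}

```text
t: 18.8
position: [0.4856, -0.0611, 0.0739]
tcp_rot: [0.923, 0.385, 0.0, 0.0]
contact_force: [-2.2, -0.4, 6.6]
grip_width: 0.0544
grip_force: 25.1
```

```bash
python3 st.py
```

```text
18.8 [ 0.4856 -0.0611  0.0739] yaw 0.7898 F [-2.17 -0.44  6.57] M [0.079 0.446 0.004] tq7 0.141 0.0544105477430645 25.119402408599854 q7 -1.073
```

Call:
{"api": "send_rows", "payload": {"rows": [[5.0,0,0,0,-0.02],[5.0,0,0,0,-0.02],[5.0,0,0,0,-0.01],[5.0,0,0,0,0]]}}

```text
t: 19.2
position: [0.4856, -0.0611, 0.0739]
tcp_rot: [0.913, 0.408, 0.0, 0.0]
contact_force: [-1.3, -0.3, 6.8]
grip_width: 0.0549
grip_force: 25.1
```

```bash
python3 st.py
```

```text
19.2 [ 0.4856 -0.0611  0.0739] yaw 0.8397 F [-1.28 -0.28  6.84] M [ 0.18   0.421 -0.07 ] tq7 0.141 0.05487735932951474 25.14351636171341 q7 -1.032
```

Call:
{"api": "send_rows", "payload": {"rows": [[5.0,0,0,0,-0.02],[5.0,0,0,0,-0.02],[5.0,0,0,0,0],[5.0,0,0,0,0]]}}

```text
t: 19.6
position: [0.4856, -0.0612, 0.0739]
tcp_rot: [0.905, 0.426, 0.0, 0.0]
contact_force: [-0.8, -0.4, 6.3]
grip_width: 0.0548
grip_force: 25.2
```

```bash
python3 st.py
```

```text
19.6 [ 0.4856 -0.0612  0.0739] yaw 0.8797 F [-0.81 -0.44  6.34] M [0.068 0.336 0.11 ] tq7 -0.086 0.054758127647347755 25.16735315322876 q7 -0.999
```

Call:
{"api": "send_rows", "payload": {"rows": [[5.0,0,0,0,-0.02],[5.0,0,0,0,-0.02],[5.0,0,0,0,-0.01],[5.0,0,0,0,0]]}}

```text
t: 20.0
position: [0.4857, -0.0612, 0.0739]
tcp_rot: [0.894, 0.448, 0.0, 0.0]
contact_force: [-1.2, -0.5, 6.4]
grip_width: 0.0547
grip_force: 25.2
```

```bash
python3 st.py
```

```text
20.0 [ 0.4857 -0.0612  0.0739] yaw 0.9297 F [-1.19 -0.46  6.36] M [0.071 0.377 0.046] tq7 0.141 0.054669632236479436 25.20497292280197 q7 -0.958
```

Call:
{"api": "send_rows", "payload": {"rows": [[5.0,0,0,0,-0.02],[5.0,0,0,0,-0.02],[5.0,0,0,0,-0.01],[5.0,0,0,0,0]]}}

```text
t: 20.4
position: [0.4857, -0.0612, 0.0739]
tcp_rot: [0.882, 0.47, 0.0, 0.0]
contact_force: [-0.6, -0.3, 6.1]
grip_width: 0.0549
grip_force: 25.2
```

```bash
python3 st.py
```

```text
20.4 [ 0.4857 -0.0612  0.0739] yaw 0.9797 F [-0.62 -0.31  6.09] M [0.037 0.306 0.016] tq7 0.141 0.05487672172613751 25.219106376171112 q7 -0.916
```

Call:
{"api": "send_rows", "payload": {"rows": [[5.0,0,0,0,-0.02],[5.0,0,0,0,-0.02],[5.0,0,0,0,-0.01],[5.0,0,0,0,0]]}}

```text
t: 20.8
position: [0.4858, -0.0613, 0.0739]
tcp_rot: [0.87, 0.492, 0.0, 0.0]
contact_force: [-0.6, 0.3, 6.2]
grip_width: 0.0546
grip_force: 25.2
```

```bash
python3 st.py
```

```text
20.8 [ 0.4858 -0.0613  0.0739] yaw 1.0296 F [-0.63  0.26  6.19] M [-0.028  0.331  0.035] tq7 0.141 0.0546301747932573 25.24240404367447 q7 -0.875
```

Call:
{"api": "send_rows", "payload": {"rows": [[5.0,0,0,0,-0.02],[5.0,0,0,0,-0.02],[5.0,0,0,0,-0.01],[5.0,0,0,0,0]]}}

```text
t: 21.2
position: [0.4858, -0.0612, 0.0739]
tcp_rot: [0.858, 0.514, 0.0, 0.0]
contact_force: [-1.2, -0.3, 5.3]
grip_width: 0.0548
grip_force: 25.3
```

```bash
python3 st.py
```

```text
21.2 [ 0.4858 -0.0612  0.0739] yaw 1.0798 F [-1.15 -0.29  5.32] M [ 0.012  0.282 -0.005] tq7 0.141 0.05475806902565555 25.26965707540512 q7 -0.834
```

Call:
{"api": "send_rows", "payload": {"rows": [[5.0,0,0,0,-0.02],[5.0,0,0,0,-0.02],[5.0,0,0,0,-0.01],[5.0,0,0,0,0]]}}

```text
t: 21.6
position: [0.4858, -0.0613, 0.0739]
tcp_rot: [0.845, 0.535, 0.0, 0.0]
contact_force: [-0.4, -0.7, 5.4]
grip_width: 0.0546
grip_force: 25.3
```

```bash
python3 st.py
```

```text
21.6 [ 0.4858 -0.0613  0.0739] yaw 1.1296 F [-0.43 -0.7   5.4 ] M [-0.017  0.297  0.015] tq7 0.141 0.05463137019723113 25.2986016869545 q7 -0.793
```

Call:
{"api": "send_rows", "payload": {"rows": [[5.0,0,0,0,-0.02],[5.0,0,0,0,-0.02],[5.0,0,0,0,-0.01],[5.0,0,0,0,0]]}}

```text
t: 22.0
position: [0.4859, -0.0613, 0.0739]
tcp_rot: [0.831, 0.556, 0.0, 0.0]
contact_force: [-0.3, -0.6, 5.9]
grip_width: 0.0546
grip_force: 25.3
```

```bash
python3 st.py; python3 - <<'E'
from h import *
c=cam('wrist');cv2.imwrite('pics/i.png',cv2.resize(c['color'][130:330,150:370,::-1],None,fx=3,fy=3,interpolation=cv2.INTER_CUBIC)[:600])
E
```

```text
22.0 [ 0.4859 -0.0613  0.0739] yaw 1.1796 F [-0.31 -0.62  5.87] M [-0.06   0.242  0.014] tq7 0.141 0.05461303026997235 25.32896876335144 q7 -0.751
```

View pics/i.png

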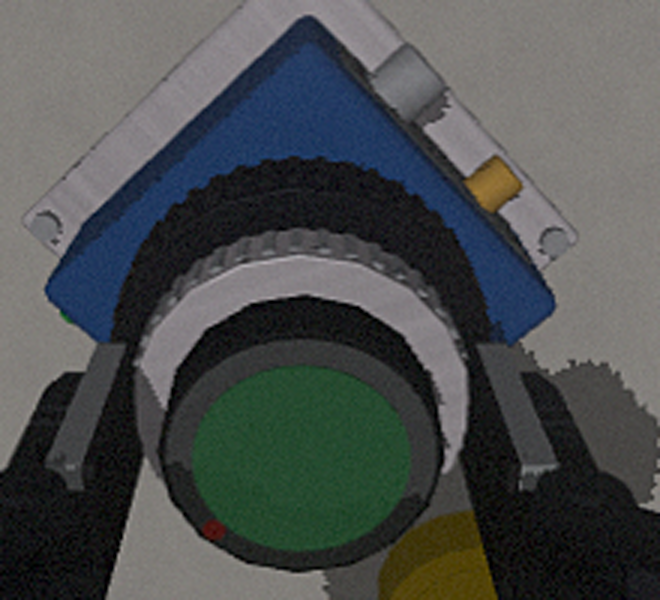

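The ring sits the same way in the fingers as before, while the body has rotated beneath, so there is no slip. The grip still clears the black rings.

Call:
{"api": "send_rows", "payload": {"rows": [[5.0,0,0,0,-0.02],[5.0,0,0,0,-0.02],[5.0,0,0,0,-0.01],[5.0,0,0,0,0]]}}

```text
t: 22.45
position: [0.4859, -0.0613, 0.0739]
tcp_rot: [0.817, 0.577, 0.0, 0.001]
contact_force: [-0.1, -0.2, 5.5]
grip_width: 0.0545
grip_force: 25.4
```

```bash
python3 st.py
```

```text
22.45 [ 0.4859 -0.0613  0.0739] yaw 1.2296 F [-0.13 -0.17  5.49] M [-0.1    0.244  0.05 ] tq7 0.141 0.054546500683290595 25.36918669939041 q7 -0.710
```

Call:
{"api": "send_rows", "payload": {"rows": [[5.0,0,0,0,-0.02],[5.0,0,0,0,-0.02],[5.0,0,0,0,-0.01],[5.0,0,0,0,0]]}}

```text
t: 22.85
position: [0.486, -0.0614, 0.0739]
tcp_rot: [0.802, 0.597, 0.0, 0.001]
contact_force: [-0.0, -0.5, 4.7]
grip_width: 0.0548
grip_force: 25.4
```

```bash
python3 st.py
```

```text
22.85 [ 0.486  -0.0614  0.0739] yaw 1.2795 F [-0.03 -0.47  4.72] M [-0.038  0.169  0.013] tq7 0.141 0.05483408546054853 25.394757986068726 q7 -0.669
```

Call:
{"api": "send_rows", "payload": {"rows": [[5.0,0,0,0,-0.02],[5.0,0,0,0,-0.02],[5.0,0,0,0,-0.01],[5.0,0,0,0,0]]}}

```text
t: 23.25
position: [0.486, -0.0614, 0.0739]
tcp_rot: [0.787, 0.617, 0.0, 0.001]
contact_force: [0.0, -1.2, 5.4]
grip_width: 0.0549
grip_force: 25.5
```

```bash
python3 st.py
```

```text
23.25 [ 0.486  -0.0614  0.0739] yaw 1.3295 F [ 0.02 -1.22  5.42] M [-0.116  0.147 -0.173] tq7 0.275 0.05487912877972667 25.461447536945343 q7 -0.628
```

The torque rises (Mz -0.17, joint 7 +0.13), so the stop has probably been met. I use small steps now.

Call:
{"api": "send_rows", "payload": {"rows": [[5.0,0,0,0,-0.015],[5.0,0,0,0,0],[5.0,0,0,0,0]]}}

```text
t: 23.55
position: [0.486, -0.0614, 0.0739]
tcp_rot: [0.783, 0.623, 0.0, 0.001]
contact_force: [0.1, -1.4, 4.8]
grip_width: 0.0549
grip_force: 25.4
```

```bash
for i in 1 2 3; do python3 st.py; done
```

```text
23.55 [ 0.486  -0.0614  0.0739] yaw 1.3442 F [ 0.15 -1.42  4.84] M [-0.11   0.16  -0.177] tq7 0.179 0.05493626263207873 25.448560416698456 q7 -0.616
23.55 [ 0.486  -0.0614  0.0739] yaw 1.3442 F [ 0.15 -1.42  4.84] M [-0.11   0.16  -0.177] tq7 0.179 0.05493626263207873 25.448560416698456 q7 -0.616
23.55 [ 0.486  -0.0614  0.0739] yaw 1.3442 F [ 0.15 -1.42  4.84] M [-0.11   0.16  -0.177] tq7 0.179 0.05493626263207873 25.448560416698456 q7 -0.616
```

Call:
{"api": "send_rows", "payload": {"rows": [[5.0,0,0,0,-0.015],[5.0,0,0,0,0],[5.0,0,0,0,0]]}}

```text
t: 23.85
position: [0.4861, -0.0613, 0.0739]
tcp_rot: [0.778, 0.628, 0.0, 0.001]
contact_force: [0.6, -1.3, 4.9]
grip_width: 0.0547
grip_force: 25.4
```

```bash
python3 st.py
```

```text
23.85 [ 0.4861 -0.0613  0.0739] yaw 1.3591 F [ 0.57 -1.31  4.88] M [-0.116  0.128 -0.21 ] tq7 0.251 0.05468725529837865 25.44064074754715 q7 -0.603
```

Call:
{"api": "send_rows", "payload": {"rows": [[5.0,0,0,0,-0.015],[5.0,0,0,0,0],[5.0,0,0,0,0]]}}

```text
t: 24.15
position: [0.4861, -0.0613, 0.0739]
tcp_rot: [0.773, 0.634, 0.001, 0.001]
contact_force: [0.3, 0.1, 4.4]
grip_width: 0.0546
grip_force: 25.4
```

```bash
python3 st.py
```

```text
24.15 [ 0.4861 -0.0613  0.0739] yaw 1.3738 F [0.31 0.12 4.38] M [-0.098  0.086 -0.327] tq7 0.327 0.05464063924788723 25.433336198329926 q7 -0.591
```

Call:
{"api": "send_rows", "payload": {"rows": [[5.0,0,0,0,-0.012],[5.0,0,0,0,0],[5.0,0,0,0,0],[5.0,0,0,0,0]]}}

```text
t: 24.55
position: [0.4861, -0.0614, 0.0739]
tcp_rot: [0.769, 0.639, 0.0, 0.001]
contact_force: [1.6, -0.6, 6.0]
grip_width: 0.0545
grip_force: 25.5
```

```bash
python3 st.py
```

```text
24.55 [ 0.4861 -0.0614  0.0739] yaw 1.3858 F [ 1.6  -0.64  5.98] M [-0.057  0.053 -0.393] tq7 0.409 0.05452980846928032 25.465784668922424 q7 -0.581
```

Call:
{"api": "send_rows", "payload": {"rows": [[5.0,0,0,0,-0.01],[5.0,0,0,0,0],[5.0,0,0,0,0],[5.0,0,0,0,0],[5.0,0,0,0,0],[5.0,0,0,0,0]]}}

```text
t: 25.15
position: [0.4862, -0.0614, 0.0739]
tcp_rot: [0.766, 0.643, 0.001, 0.001]
contact_force: [1.0, -1.8, 5.3]
grip_width: 0.0544
grip_force: 25.5
```

```bash
python3 st.py
```

```text
25.15 [ 0.4862 -0.0614  0.0739] yaw 1.3957 F [ 1.04 -1.81  5.34] M [-0.145  0.012 -0.464] tq7 0.472 0.05435733924135672 25.460318326950073 q7 -0.573
```

The twist is about 0.47 N m, held firm. I hold briefly, then release and lift.

Call:
{"api": "send_rows", "payload": {"rows": [[5.0,0,0,0,0],[5.0,0,0,0,0],[5.0,0,0,0,0],[7,0,0,0,0],[8.5,0,0,0,0],[8.5,0,0,0,0],[8.5,0,0,0,0],[8.5,0,0,-1,0],[8.5,0,0,-3,0],[8.5,0,0,-4,0],[8.5,0,0,-4,0],[8.5,0,0,0,0]]}}

```text
t: 26.35
position: [0.4882, -0.0604, 0.1988]
tcp_rot: [0.766, 0.643, 0.003, 0.003]
contact_force: [0.9, -0.2, -0.3]
grip_width: 0.0848
grip_force: 0.0
```

```bash
python3 st.py; python3 nb.py; python3 - <<'E'
from h import *
c=cam('wrist');cv2.imwrite('pics/j.png',c['color'][...,::-1])
E
```

```text
26.35 [ 0.4882 -0.0604  0.1988] yaw 1.3973 F [ 0.94 -0.21 -0.27] M [ 0.071 -0.036  0.057] tq7 0.675 0.08481091911792556 0.0 q7 -0.422
26.35 [ 0.4882 -0.0604  0.1988]Traceback (most recent call last):
  File "nb.py", line 7, in <module>
    P=W[k];P=P[P[:,2]>np.percentile(P[:,2],30)];A=np.c_[P[:,:2],np.ones(len(P))];f=np.linalg.lstsq(A,P[:,2],rcond=None)[0]
                      ~~~~~~~~~~~~~^^^^^^^^^^^
    return _quantile_unchecked(
        a, q, axis, out, overwrite_input, method, keepdims, weights)
    return _ureduce(a,
                    func=_quantile_ureduce_func,
    ...<5 lines>...
                    overwrite_input=overwrite_input,
                    method=method)
    r = func(a, **kwargs)
    result = _quantile(arr,
                       quantiles=q,
    ...<2 lines>...
                       out=out,
                       weights=wgt)
    slices_having_nans = np.isnan(arr[-1, ...])
                                  ~~~^^^^^^^^^
IndexError: index -1 is out of bounds for axis 0 with size 0
```

View pics/j.png

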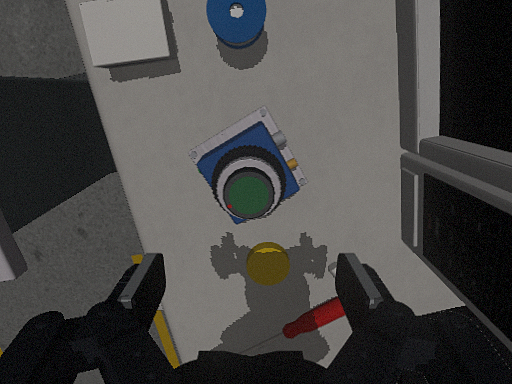

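View pics/f_side.png

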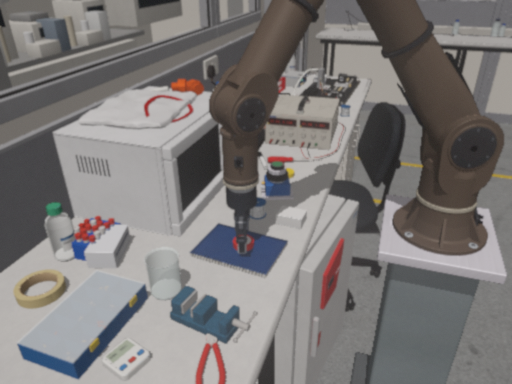

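The wrist view shows the fingers clear of the ring at (248,190), with the box at (125,30) and the spool at (237,12) standing as before. The side picture, taken at release, shows the cap on the notebook at (243,245). I do a last numeric check, then hand in.

Call:
{"api": "send_rows", "payload": {"rows": [[8.5,0,0,0,0],[8.5,0,0,0,0],[8.5,0,0,0,0]]}}

```text
t: 26.75
position: [0.4847, -0.061, 0.1925]
tcp_rot: [0.766, 0.643, -0.001, -0.001]
contact_force: [0.1, 0.3, -0.7]
grip_width: 0.0852
grip_force: 0.0
```

```bash
python3 - <<'E'
from h import *
c=cam('side');W=cloud(c);k=(np.hypot(W[...,0]-.4843,W[...,1]-.2567)<.025)&(W[...,2]>.02);P=W[k]
A=np.c_[P[:,:2],np.ones(len(P))];print(len(P),np.median(P,0).round(4),np.linalg.lstsq(A,P[:,2],rcond=None)[0][:2].round(3))
if len(P)>30 and abs(np.median(P[:,2])-.028)<.006: print(manip.close_job())
E
```

```text
169 [0.4833 0.2593 0.0271] [-0.025 -0.025]
the job is handed in; nothing more can be done
None
```

The job is handed in, with no verdict shown: the red cap lies flat, open side down, on the notebook, and the aperture ring was turned counter-clockwise to its inner stop, held at about 0.47 N m for over half a second, then released.

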